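# Calibration masses back in their graded block

### The job

Put the four calibration masses that stand about the bench back into the wooden weight block, each set down gently (not dropped) and upright in the well made for it, so that they stand in the row in order of size from the smallest to the largest. Leave the brass cap nut and the pipe union standing where they are.

Things in the scene. Friction and masses are not known exactly. Their poses are not given: they have to be found in the camera images.
- mass_50: brass-yellow calibration mass of 50 g, the smallest of the set: a plain upright cylinder 18 mm across and 20 mm high with a knob 9 mm across on top, 28 mm high in all. Loose, standing on the worktop. Origin: centre of its flat underside; z up the cylinder.
- mass_100: steel-grey calibration mass of 100 g, the second smallest of the set: a plain upright cylinder 24 mm across and 26 mm high with a knob 12 mm across on top, 37 mm high in all. Loose, standing on the worktop. Origin: centre of its flat underside; z up the cylinder.
- mass_200: brass-yellow calibration mass of 200 g, the second largest of the set: a plain upright cylinder 30 mm across and 32 mm high with a knob 15 mm across on top, 46 mm high in all. Loose, standing on the worktop. Origin: centre of its flat underside; z up the cylinder.
- mass_500: steel-grey calibration mass of 500 g, the largest of the set: a plain upright cylinder 40 mm across and 43 mm high with a knob 20 mm across on top, 62 mm high in all. Loose, standing on the worktop. Origin: centre of its flat underside; z up the cylinder.
- well_50: the smallest of four round wells in a row in the fixed wooden block (76 x 192 x 26 mm, turned any way), 26 mm across with a 3 mm chamfer, made for the 18 mm mass. Origin: centre of its floor, a grey pad, 18 mm above the worktop, 8 mm below the block's flat top; z up, y along the row to the larger wells (the four at 0, 37, 80, 131 mm).
- well_100: the second smallest of four round wells in a row in the fixed wooden block (76 x 192 x 26 mm, turned any way), 32 mm across with a 3 mm chamfer, made for the 24 mm mass. Origin: centre of its floor, a grey pad, 18 mm above the worktop, 8 mm below the block's flat top; z up, y along the row to the larger wells (the four at 0, 37, 80, 131 mm).
- well_200: the second largest of four round wells in a row in the fixed wooden block (76 x 192 x 26 mm, turned any way), 38 mm across with a 3 mm chamfer, made for the 30 mm mass. Origin: centre of its floor, a grey pad, 18 mm above the worktop, 8 mm below the block's flat top; z up, y along the row to the larger wells (the four at 0, 37, 80, 131 mm).
- well_500: the largest of four round wells in a row in the fixed wooden block (76 x 192 x 26 mm, turned any way), 48 mm across with a 3 mm chamfer, made for the 40 mm mass. Origin: centre of its floor, a grey pad, 18 mm above the worktop, 8 mm below the block's flat top; z up, y along the row to the larger wells (the four at 0, 37, 80, 131 mm).
- cap_nut: brass-yellow fluted cap nut, 30 mm across and 22 mm high, no knob; a bystander, loose on the worktop. Origin: centre of its underside.
- union: grey steel pipe union with a hexagon (27 x 31 mm) in the middle and a thread at each end, 41 mm high, standing on end; a bystander, loose on the worktop. Origin: centre of its underside.
Things that resemble listed ones, but are neither listed nor needed, are in the scene too. What is shaped like the mass_500 but purple is not meant.

How it is judged:
By the outcome, as a careful person would: the job done as asked, in the order asked, and still so for the second after the job is handed in, with the robot touching nothing.
It also fails if it takes over 90 s, if anything falls off the work surface, if the arm or the gripper's body presses on something with over 40 N, if the wrist force passes 120 N, or if a joint passes its speed limit or range.

### The arm

A 7-joint arm with a two-finger parallel gripper is mounted at the origin on the work surface; the furniture and walls round the work are solid. World frame = base frame: x ahead of the robot, y to its left, z up, the work surface at z = 0. Lengths are in mm, angles in rad, forces in N, time in s.
With the tool pointing down it reaches from about 400 to 875 mm from the base axis. Payload 4.4 kg.
Tool frame: the origin (TCP) lies at the very end of the fingers, on their centre line; the grasp point (between the pads) lies 19 mm behind it; z points along the fingers, y is the line along which they close (so a half turn about z gives the same grasp; the last joint's range is limited). The gripper opens to 85 mm and grips with 20 to 120 N. Pads are 22 mm wide; open, the fingers measure 114 mm over their backs; the gripper's body (76 mm by 85 mm) begins 54 mm behind the grasp point. The pads swing forward as they close: fully open they stand 13 mm farther back than shut.
Start: joints at [1.206, 0.628, 0.038, 1.517, -0.027, 0.996, -0.02], TCP at [191.371, -621.205, 231.313] pointing down, gripper open.
Joint ranges: [-3.06, 3.06], [-0.37, 2.12], [-1.25, 1.32], [0.18, 2.47], [-1.1, 4.24], [0.23, 1.98], [-2.94, 2.94]. Speed limits (rad/s): [2.57, 2.57, 3.14, 3.14, 3.14, 3.14, 3.14].

### API

Orientations are given as [roll, pitch, yaw] about the fixed x, y, z axes, in that order (R = Rz(yaw) Ry(pitch) Rx(roll)).
In Python, from cell import read_state, get_image, camera_params, finish_job gives the robot as it stands.
- The arm moves only by the tool arm_command, never from a script. Its argument "deltas" is a list of rows, each an object of numbers: "dx", "dy", "dz": the shift along the world's x, y, z in m; "yaw": the turn about the world's z in degrees; "jaw": the opening, from 0 (shut) to 1 (fully open). A call has 1 to 20 rows; each row is the pose to reach, as a shift and turn from the pose commanded when the call began; what a row does not reach only later rows make up. A row lasts 1/10 s, in which the tool goes at most 50 mm and 8.59 degrees, less where a joint would pass 70% of its speed; a pose out of reach is approached as far as the arm can. A call with a gripper value outside its range is refused whole. The fingers move at their own pace and stop on an object; the grip force is fixed at half the most. Time passes only in rows, so rows that repeat a pose let the fingers close. It gives the time, the measured TCP pose, the force, the opening and the grip force at its end, in the units of the state.
- read_state(): the state, without advancing time (a new reading comes with each control period).
- get_image(name): name is "side" or "top"; returns (picture, depth): 384x512x3 uint8, red, green, blue; 384x512 float32, mm along the optical axis (not along the pixel's ray), 0 where there is no reading.
- camera_params(name): a dict with "camera_matrix" (3x3 intrinsics, pixels), "k1" (the pictures are not rectified: a ray, as slopes to the right and down, at radius r is drawn at 1 + k1 r^2 times it, then the intrinsics apply), "extrinsics" (4x4, takes a point from camera to world coordinates). Camera axes: x right, y down, z forward; pixel columns grow to the right and rows downward; lengths in mm; the calibration is good to about 2 mm. A picture is of the moment at which its call begins. camera_params takes no time and is no camera call.
- finish_job(): hands the job in; it is judged then, once.
The state is a dict: "clock": time; "qpos": joint angles; "qd": joint speeds; "tau": joint torques, N m; "eef_pos": TCP position; "tool_rot": TCP orientation; "force": force on the tool from outside, world axes, zero at the start; "torque": the same for the moment, N m; "width": finger opening in mm; "gripper_force": force on a finger pad.
Only numpy, scipy, OpenCV 4.12 (cv2) and the standard library are available. Lean on these libraries where they do the work, as an engineer would, in place of code of your own. Each camera call takes 0.05 s, during which the arm holds its last target. There are 200 camera calls.

## Working session

There is one attempt and no reset: what is moved stays moved. The work goes in short steps, Python scripts to look and compute and a tool call to move; the robot and the scene stay as the last step left them, time stands still between calls to the robot, and variables do not carry over. Pictures are saved under pics/ and viewed, at most 14 in all, crops included, and the job is handed in when it is done.

Besides the shell and the picture viewer there is one more tool, called by a JSON object that holds its "name" and its "arguments", one argument or row to a line. arm_command: Moves the arm, as the interface text tells. Its arguments: {"type":"object","properties":{"deltas":{"type":"array"}},"required":["deltas"]}

```bash
mkdir -p pics; ls; python3 - <<'E'
from cell import *
import cv2,numpy as np
np.set_printoptions(precision=4,suppress=True)
s=read_state();print({k:s[k] for k in('clock','eef_pos','tool_rot','width','force')})
for n in('top','side'):
    p=camera_params(n);print(n,p)
    im,d=get_image(n);np.savez(f'{n}0.npz',im=im,d=d)
    cv2.imwrite(f'pics/{n}0.png',cv2.resize(im[:,:,::-1],(800,600),interpolation=cv2.INTER_CUBIC))
E
```

```text
pics
{'clock': 0.0, 'eef_pos': array([ 191.1888, -620.5853,  230.3824]), 'tool_rot': array([-3.1397,  0.    ,  0.2988]), 'width': 85.27492007322977, 'force': array([-0.0582, -0.2129,  0.4671])}
top {'camera_matrix': array([[439.2832,   0.    , 254.5727],
       [  0.    , 439.2832, 197.523 ],
       [  0.    ,   0.    ,   1.    ]]), 'k1': -0.11212707173602143, 'extrinsics': array([[  -0.0471,   -0.9769,    0.2086,  246.1037],
       [  -0.9989,    0.045 ,   -0.015 ,  -18.6278],
       [   0.0052,   -0.2091,   -0.9779, 1247.863 ],
       [   0.    ,    0.    ,    0.    ,    1.    ]])}
side {'camera_matrix': array([[422.2955,   0.    , 253.9628],
       [  0.    , 422.2955, 195.1695],
       [  0.    ,   0.    ,   1.    ]]), 'k1': -0.03941831044793045, 'extrinsics': array([[ -0.8388,  -0.3738,   0.3959,  85.531 ],
       [ -0.5442,   0.5513,  -0.6324, 619.665 ],
       [  0.0181,  -0.7459,  -0.6658, 741.5537],
       [  0.    ,   0.    ,   0.    ,   1.    ]])}
```

View pics/top0.png

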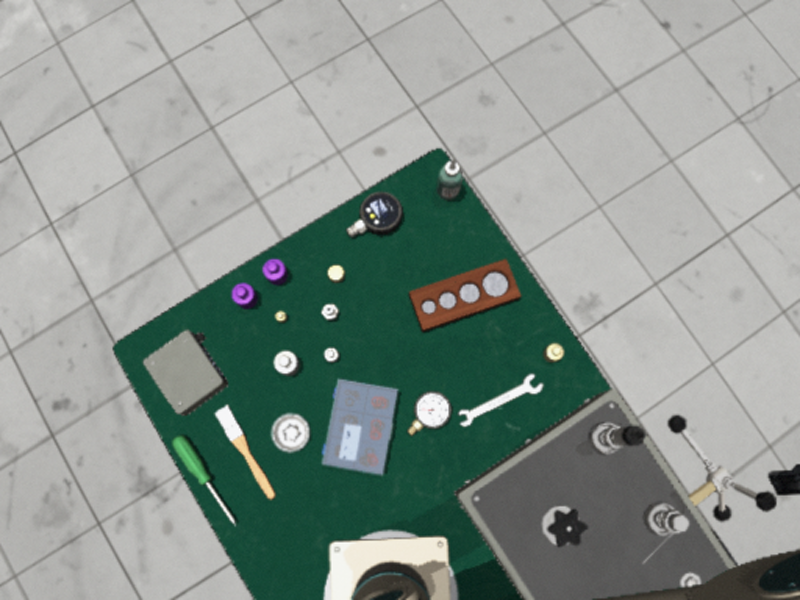

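View pics/side0.png

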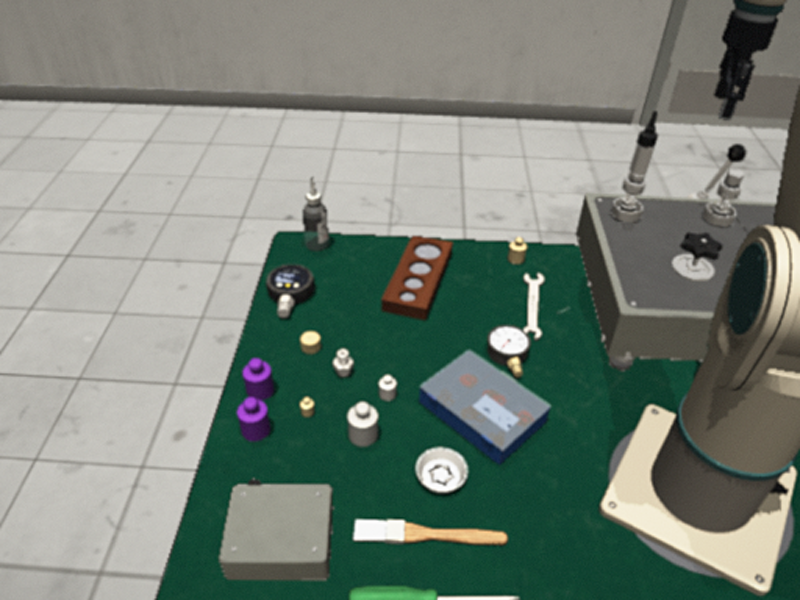

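The top view (800x600) shows:
- **Grey, knobbed:** large at (286,362) and small at (331,355). The first fits mass_500 and the second mass_100.
- **Grey hexagon:** at (330,312), which is the union.
- **Yellow:** small at (280,316) fits mass_50, knobbed at (555,352) fits mass_200, and flat and knobless at (336,272) is the cap nut.
- **Purple:** two lookalikes at (243,294) and (274,270), not meant.
- **Block:** at (465,295), with the largest well at upper right (496,284).

The side view agrees. Next I confirm with one enlarged crop sheet and measure.

```bash
cat > h.py <<'E'
from cell import *
import cv2,numpy as np
np.set_printoptions(precision=1,suppress=True)
P={n:camera_params(n) for n in('top','side')}
def slopes(n,uv):
    p=P[n];K=p['camera_matrix'];q=(np.atleast_2d(uv)-K[:2,2])/K[0,0]
    return cv2.undistortPoints(np.atleast_2d(uv).astype(float).reshape(-1,1,2),K,np.array([p['k1'],0,0,0.])).reshape(-1,2)
def ray(n,uv):
    E=P[n]['extrinsics'];s=slopes(n,uv);return E[:3,3],(np.c_[s,np.ones(len(s))])@E[:3,:3].T
def plane(n,uv,z):
    o,d=ray(n,uv);return o+d*((z-o[2])/d[:,2:])
def cross(uvt,uvs):
    o1,d1=ray('top',uvt);o2,d2=ray('side',uvs);d1,d2=d1[0]/np.linalg.norm(d1),d2[0]/np.linalg.norm(d2)
    t=np.linalg.lstsq(np.c_[d1,-d2],o2-o1,rcond=None)[0];a,b=o1+t[0]*d1,o2+t[1]*d2
    return (a+b)/2,np.linalg.norm(a-b)
def cloud(n,d):
    v,u=np.mgrid[:384,:512];o,r=ray(n,np.c_[u.ravel(),v.ravel()])
    return (o+r*d.reshape(-1,1)).reshape(384,512,3)
def proj(n,X):
    E=np.linalg.inv(P[n]['extrinsics']);c=np.atleast_2d(X)@E[:3,:3].T+E[:3,3];s=c[:,:2]/c[:,2:]
    s=s*(1+P[n]['k1']*(s**2).sum(1,keepdims=True));K=P[n]['camera_matrix'];return s*K[0,0]+K[:2,2]
E
python3 - <<'E'
from h import *
seeds={'m50':(280,316),'m100':(331,355),'m200':(555,352),'m500':(286,362),'nut':(336,272),'union':(330,312)}
D={n:np.load(n+'0.npz') for n in P}
C={n:cloud(n,D[n]['d']) for n in P}
rows=[]
for k,s in seeds.items():
    uv=np.array(s)/1.5625;x0=plane('top',uv,15)[0]
    tiles=[]
    for n in P:
        c=C[n];m=(np.hypot(c[...,0]-x0[0],c[...,1]-x0[1])<35)&(D[n]['d']>0)
        mm=m&(c[...,2]>8);p=c[mm];zt=np.percentile(p[:,2],97) 
        kn=p[p[:,2]>zt-4]
        v,u=np.nonzero(mm)
        print(k,n,'floor z',np.median(c[m&~mm][:,2]),'top z',zt,'npx',len(p),'all xy',p.mean(0),'knob',kn.mean(0),len(kn),'bbox uv',u.min(),u.max(),v.min(),v.max())
        cu,cv=proj(n,x0)[0].astype(int)
        t=np.pad(D[n]['im'],((30,30),(30,30),(0,0)))[cv+6:cv+54,cu+6:cu+54]
        tiles.append(cv2.resize(t,(130,130),interpolation=cv2.INTER_CUBIC))
    rows.append(np.vstack(tiles))
cv2.imwrite('pics/crops.png',np.hstack(rows)[:,:,::-1])
# block
im=D['top']['im'][160:220,250:345]
cv2.imwrite('pics/blk.png',cv2.resize(im,None,fx=8,fy=8,interpolation=cv2.INTER_CUBIC)[:,:,::-1])
E
```

```text
m50 top floor z -0.7346146345778379 top z 32.149416965696325 npx 37 all xy [504.7 178.9  20.9] knob [505.2 179.6  30.4] 5 bbox uv 176 182 199 205
m50 side floor z -1.024180682646147 top z 27.24783534449838 npx 68 all xy [504.5 181.4  18.3] knob [506.  179.1  25.9] 13 bbox uv 193 200 255 264
m100 top floor z -0.6827400227812177 top z 39.24840061876932 npx 63 all xy [427.8  87.9  27.3] knob [429.4  88.4  38.6] 11 bbox uv 207 215 223 231
m100 side floor z -1.1039078489442318 top z 37.04411139808523 npx 125 all xy [429.6  93.5  23.2] knob [431.6  90.6  36.2] 16 bbox uv 242 252 241 254
m200 top floor z -0.6591590836035266 top z 47.468398733082836 npx 99 all xy [ 412.1 -312.4   32.8] knob [ 414.  -313.9   46.2] 18 bbox uv 349 359 220 231
m200 side floor z -1.0321623607365495 top z 46.00325486771592 npx 132 all xy [ 413.4 -307.3   27.8] knob [ 414.8 -312.1   45.1] 18 bbox uv 325 336 152 166
m500 top floor z -0.4378753983135084 top z 62.608513855577854 npx 189 all xy [414.6 166.   44.3] knob [415.9 167.2  61.3] 30 bbox uv 175 190 225 239
m500 side floor z -0.3751017921690618 top z 60.95205206138255 npx 390 all xy [413.8 175.8  37.9] knob [419.2 170.2  59.9] 51 bbox uv 223 240 258 283
nut top floor z -0.7349343329126441 top z 25.817558055379365 npx 88 all xy [580.9  75.1  20.5] knob [583.6  74.4  23.5] 35 bbox uv 210 219 170 180
nut side floor z -0.8618581703796053 top z 23.601411970235684 npx 115 all xy [581.   79.1  18.4] knob [583.7  76.4  21.6] 62 bbox uv 193 204 213 224
union top floor z -1.0109524166740584 top z 42.63571449865776 npx 83 all xy [507.   87.6  27.5] knob [508.7  87.5  40.8] 19 bbox uv 206 215 194 208
union side floor z -0.8812620859625895 top z 41.283098578041376 npx 140 all xy [509.1  93.   26.7] knob [512.2  90.4  40. ] 31 bbox uv 213 225 224 239
```

View pics/crops.png

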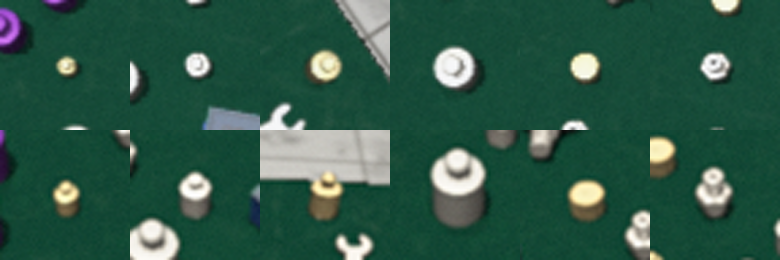

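View pics/blk.png

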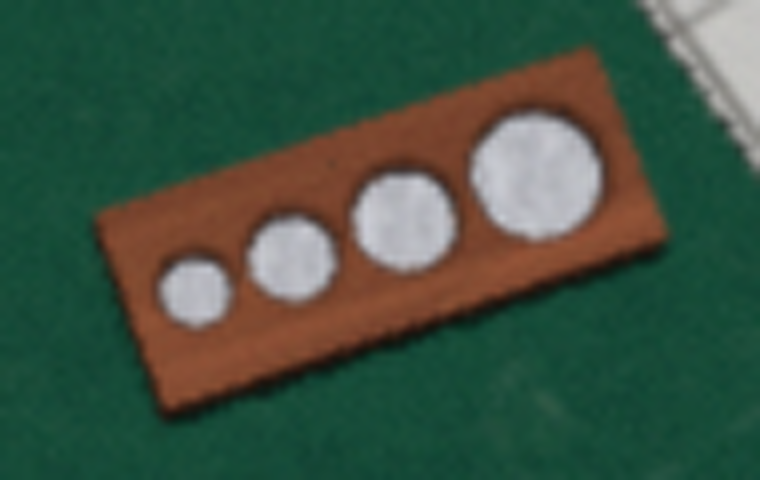

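The crops confirm the choices: knobs on all four masses, a flat cap nut and a hexagonal union. The block crop shows the four grey wells growing from lower left to upper right. Next I measure the wells and the mass centres from both views.

```bash
python3 - <<'E'
from h import *
D={n:np.load(n+'0.npz') for n in P};C={n:cloud(n,D[n]['d']) for n in P}
S={'m50':(505,180,20,18,28),'m100':(430,89,26,24,37),'m200':(414,-313,32,30,46),'m500':(417,168,43,40,62)}
for k,(x,y,h,dia,top) in S.items():
    kn={}
    for n in P:
        c=C[n];r=np.hypot(c[...,0]-x,c[...,1]-y)
        m=(r<dia/2+7)&(c[...,2]>h-4)&(D[n]['d']>0);p=c[m]
        (cx,cy),R=cv2.minEnclosingCircle(p[:,:2].astype(np.float32))
        mk=(r<dia/2+7)&(c[...,2]>top-4);v,u=np.nonzero(mk);kn[n]=(u.mean(),v.mean())
        a=cv2.minEnclosingCircle(p[:,:2].astype(np.float32))
        print(k,n,'circle',np.array([cx,cy,2*R]),'knob->plane',plane(n,kn[n],top)[0])
    print('  cross',*cross(kn['top'],kn['side']))
W={}
for n in P:
    im=D[n]['im'];c=C[n];hsv=cv2.cvtColor(im,cv2.COLOR_RGB2HSV)
    m=((hsv[...,1]<70)&(hsv[...,2]>90)&(np.hypot(c[...,0]-535,c[...,1]+205)<130)&(c[...,2]<40)).astype(np.uint8)
    k,_,st,ce=cv2.connectedComponentsWithStats(m)
    L=sorted([(st[i,4],ce[i]) for i in range(1,k) if st[i,4]>20],key=lambda a:a[0])
    for a,e in L:print(n,a,e,plane(n,e,18)[0])
    W[n]=L
if len(W['top'])==len(W['side'])==4:
    for a,b in zip(W['top'],W['side']):print(*cross(a[1],b[1]))
for n in P:
    c=C[n];hs=cv2.cvtColor(D[n]['im'],cv2.COLOR_RGB2HSV);m=((hs[...,0]<15)&(hs[...,1]>110)&(np.hypot(c[...,0]-535,c[...,1]+205)<130)&(c[...,2]>18));print(n,'block top z',np.median(c[m][:,2]))
E
```

```text
m50 top circle [505.8 179.2  18.8] knob->plane [505.9 180.2  28. ]
m50 side circle [506.5 179.9  18.5] knob->plane [505.7 179.8  28. ]
  cross [505.7 180.1  28.4] 0.33513207177001764
m100 top circle [429.3  88.3  24. ] knob->plane [430.   88.1  37. ]
m100 side circle [432.3  90.   24. ] knob->plane [431.2  91.2  37. ]
  cross [431.4  88.8  34.1] 2.2477325409409192
m200 top circle [ 414.  -315.4   30.2] knob->plane [ 413.5 -313.    46. ]
m200 side circle [ 415.1 -312.1   29.6] knob->plane [ 414.4 -310.9   46. ]
  cross [ 414.4 -313.2   44.4] 1.4423490841710367
m500 top circle [416.8 168.5  40.6] knob->plane [416.1 167.5  62. ]
m500 side circle [419.3 169.7  41.1] knob->plane [418.7 170.7  62. ]
  cross [418.1 168.6  59.6] 3.5376855296186904
top 24 [327.4 156.7] [ 621.1 -256.7   18. ]
top 31 [344.  180.1] [ 548.4 -299.3   18. ]
top 63 [274.  196.1] [510.2 -93.2  18. ]
top 96 [286.  191.9] [ 520.7 -128.5   18. ]
top 130 [300.  187.3] [ 532.5 -169.6   18. ]
top 205 [316.5 181.6] [ 547.5 -218.6   18. ]
side 46 [260.5 189.6] [513.5 -95.6  18. ]
side 63 [264.3 181. ] [ 524.  -130.9   18. ]
side 80 [268.6 171.3] [ 536.  -172.8   18. ]
side 120 [273.2 160.8] [ 550.4 -221.1   18. ]
top block top z 25.141652951388778
side block top z 24.747848777463446
```

```bash
python3 - <<'E'
from h import *
D={n:np.load(n+'0.npz') for n in P};C={n:cloud(n,D[n]['d']) for n in P}
for n in P:
    c=C[n];ok=(D[n]['d']>0)&(c[...,2]<500);p=c[ok]
    r=np.hypot(p[:,0]-414,p[:,1]+313);q=p[(r>25)&(r<130)&(p[:,2]>30)]
    print(n,'near m200 tall:',len(q),q[np.argsort(np.hypot(q[:,0]-414,q[:,1]+313))[:4]] if len(q) else '')
    # tallest along start->centre strip
    q=p[(p[:,0]>150)&(p[:,0]<650)&(p[:,1]>-620)&(p[:,1]<-200)&(p[:,2]>60)]
    for y in range(-620,-200,60):
        s=q[(q[:,1]>=y)&(q[:,1]<y+60)]
        if len(s):i=s[:,2].argmax();print(n,y,s[i],'maxx',s[:,0].max())
E
```

```text
top near m200 tall: 416 [[ 324.1 -357.8   65.7]
 [ 322.4 -355.    55.2]
 [ 330.4 -369.9  137. ]
 [ 329.  -368.1  125. ]]
top -620 [ 181.  -560.1  344.9] maxx 206.29987078755798
top -560 [ 183.6 -555.4  349.3] maxx 282.3794629665532
top -500 [ 156.  -464.7  142.8] maxx 234.73808382793538
top -440 [ 243.6 -418.9  143.3] maxx 332.45145298980094
top -380 [ 256.3 -359.2  323.8] maxx 333.5819853586591
top -320 [ 154.7 -270.1  143.6] maxx 299.9596605259593
top -260 [ 171.8 -226.6  142.8] maxx 266.02873440142986
side near m200 tall: 457 [[ 322.6 -351.6   60.9]
 [ 322.7 -354.9   55.4]
 [ 325.5 -360.8   57.6]
 [ 325.3 -360.6   84.7]]
side -620 [ 160.3 -598.4  438.7] maxx 228.84604586531543
side -560 [ 171.8 -557.2  349.4] maxx 186.05253762141513
side -500 [ 163.8 -472.3  140.3] maxx 240.382640514377
side -440 [ 219.5 -438.8  140.5] maxx 335.46912763293227
side -380 [ 253.  -355.   320.6] maxx 334.179088709988
side -320 [ 150.4 -289.5  181. ] maxx 300.65788990012726
side -260 [ 150.3 -259.1  176.5] maxx 265.8921407475549
```

{"name": "arm_command", "arguments": {
  "deltas": [
    {"dz": 0.05, "jaw": 0.5},
    {"dz": 0.1, "jaw": 0.5},
    {"dx": 0.05, "dz": 0.1, "jaw": 0.5},
    {"dx": 0.1, "dz": 0.1, "jaw": 0.5},
    {"dx": 0.15, "dy": 0.02, "dz": 0.1, "jaw": 0.5},
    {"dx": 0.19, "dy": 0.05, "dz": 0.1, "jaw": 0.5},
    {"dx": 0.22, "dy": 0.09, "dz": 0.1, "yaw": 7, "jaw": 0.5},
    {"dx": 0.25, "dy": 0.13, "dz": 0.1, "yaw": 14, "jaw": 0.5},
    {"dx": 0.27, "dy": 0.17, "dz": 0.1, "yaw": 21, "jaw": 0.5},
    {"dx": 0.29, "dy": 0.215, "dz": 0.1, "yaw": 28, "jaw": 0.5},
    {"dx": 0.31, "dy": 0.26, "dz": 0.1, "yaw": 35, "jaw": 0.5},
    {"dx": 0.32, "dy": 0.31, "dz": 0.1, "yaw": 42, "jaw": 0.5},
    {"dx": 0.33, "dy": 0.36, "dz": 0.08, "yaw": 49, "jaw": 0.5},
    {"dx": 0.335, "dy": 0.41, "dz": 0.06, "yaw": 56, "jaw": 0.5},
    {"dx": 0.34, "dy": 0.46, "dz": 0.04, "yaw": 63, "jaw": 0.5},
    {"dx": 0.335, "dy": 0.51, "dz": 0.02, "yaw": 70, "jaw": 0.5},
    {"dx": 0.33, "dy": 0.56, "dz": 0.0, "yaw": 77, "jaw": 0.5},
    {"dx": 0.325, "dy": 0.61, "dz": -0.02, "yaw": 83, "jaw": 0.5},
    {"dx": 0.32, "dy": 0.66, "dz": -0.04, "yaw": 89.4, "jaw": 0.5},
    {"dx": 0.315, "dy": 0.71, "dz": -0.05, "yaw": 89.4, "jaw": 0.5}
  ]
}}

```text
invalid input at $.deltas[0]: expected keys dx, dy, dz, yaw, jaw
```

{"name": "arm_command", "arguments": {
  "deltas": [
    {"dx": 0, "dy": 0, "dz": 0.05, "yaw": 0, "jaw": 0.5},
    {"dx": 0, "dy": 0, "dz": 0.1, "yaw": 0, "jaw": 0.5},
    {"dx": 0.05, "dy": 0, "dz": 0.1, "yaw": 0, "jaw": 0.5},
    {"dx": 0.1, "dy": 0, "dz": 0.1, "yaw": 0, "jaw": 0.5},
    {"dx": 0.15, "dy": 0.02, "dz": 0.1, "yaw": 0, "jaw": 0.5},
    {"dx": 0.19, "dy": 0.05, "dz": 0.1, "yaw": 0, "jaw": 0.5},
    {"dx": 0.22, "dy": 0.09, "dz": 0.1, "yaw": 7, "jaw": 0.5},
    {"dx": 0.25, "dy": 0.13, "dz": 0.1, "yaw": 14, "jaw": 0.5},
    {"dx": 0.27, "dy": 0.17, "dz": 0.1, "yaw": 21, "jaw": 0.5},
    {"dx": 0.29, "dy": 0.215, "dz": 0.1, "yaw": 28, "jaw": 0.5},
    {"dx": 0.31, "dy": 0.26, "dz": 0.1, "yaw": 35, "jaw": 0.5},
    {"dx": 0.32, "dy": 0.31, "dz": 0.1, "yaw": 42, "jaw": 0.5},
    {"dx": 0.33, "dy": 0.36, "dz": 0.08, "yaw": 49, "jaw": 0.5},
    {"dx": 0.335, "dy": 0.41, "dz": 0.06, "yaw": 56, "jaw": 0.5},
    {"dx": 0.34, "dy": 0.46, "dz": 0.04, "yaw": 63, "jaw": 0.5},
    {"dx": 0.335, "dy": 0.51, "dz": 0.02, "yaw": 70, "jaw": 0.5},
    {"dx": 0.33, "dy": 0.56, "dz": 0, "yaw": 77, "jaw": 0.5},
    {"dx": 0.325, "dy": 0.61, "dz": -0.02, "yaw": 83, "jaw": 0.5},
    {"dx": 0.32, "dy": 0.66, "dz": -0.04, "yaw": 89.4, "jaw": 0.5},
    {"dx": 0.315, "dy": 0.71, "dz": -0.05, "yaw": 89.4, "jaw": 0.5}
  ]
}}

```text
clock: 2.1
eef_pos: [508.2, 60.2, 188.0]
tool_rot: [-3.14, -0.0, 1.86]
force: [0.9, 0.0, 0.5]
width: 42.8
gripper_force: 0.0
```

{"name": "arm_command", "arguments": {
  "deltas": [
    {"dx": 0, "dy": 0.05, "dz": -0.02, "yaw": 0, "jaw": 0.5},
    {"dx": 0, "dy": 0.091, "dz": -0.05, "yaw": 0, "jaw": 0.5},
    {"dx": 0, "dy": 0.091, "dz": -0.09, "yaw": 0, "jaw": 0.5},
    {"dx": 0, "dy": 0.091, "dz": -0.12, "yaw": 0, "jaw": 0.5},
    {"dx": 0, "dy": 0.091, "dz": -0.12, "yaw": 0, "jaw": 0.5},
    {"dx": 0, "dy": 0.091, "dz": -0.12, "yaw": 0, "jaw": 0.5},
    {"dx": 0, "dy": 0.091, "dz": -0.12, "yaw": 0, "jaw": 0.5}
  ]
}}

```text
clock: 2.8
eef_pos: [510.6, 150.2, 70.9]
tool_rot: [3.139, -0.0, 1.858]
force: [1.2, 0.3, 0.5]
width: 42.6
gripper_force: 0.0
```

```bash
cat > snap.py <<'E'
from h import *
import sys
t=sys.argv[1];x,y,z=map(float,sys.argv[2:5]);o=[]
for n in P:
    im,d=get_image(n);np.savez(f'{t}_{n}.npz',im=im,d=d)
    u,v=proj(n,[x,y,z])[0].astype(int);c=np.pad(im,((50,50),(50,50),(0,0)))[v+10:v+90,u+10:u+90]
    o.append(cv2.resize(c,(400,400),interpolation=cv2.INTER_CUBIC))
cv2.imwrite(f'pics/{t}.png',np.hstack(o)[:,:,::-1])
s=read_state();print(s['clock'],s['eef_pos'],s['tool_rot'],s['width'],s['force'])
E
python3 snap.py a1 506 180 40
```

```text
2.9 [510.6 150.1  71.1] [ 3.1 -0.   1.9] 43.094210282717754 [ 0.1 -0.4  0.6]
```

View pics/a1.png

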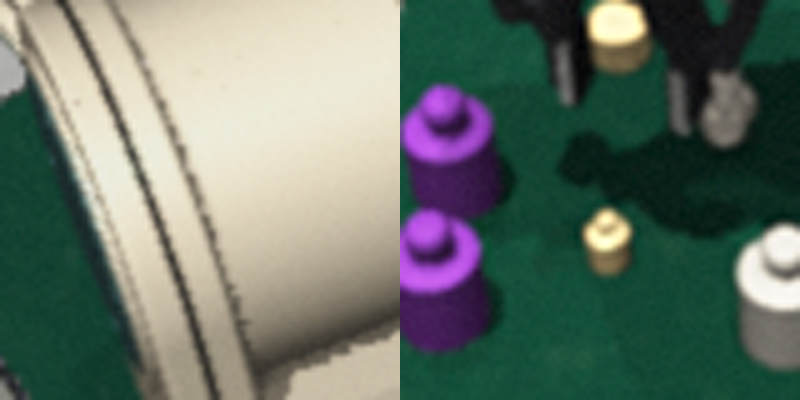

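The side view shows the open fingers well short of the small brass mass at (607,240), about 30 mm in y. The shift counts from the pose actually reached, so I correct with what remains.

{"name": "arm_command", "arguments": {
  "deltas": [
    {"dx": -0.0047, "dy": 0.0298, "dz": 0, "yaw": 0, "jaw": 0.5},
    {"dx": -0.0047, "dy": 0.0298, "dz": -0.02, "yaw": 0, "jaw": 0.5},
    {"dx": -0.0047, "dy": 0.0298, "dz": -0.025, "yaw": 0, "jaw": 0.5},
    {"dx": -0.0047, "dy": 0.0298, "dz": -0.025, "yaw": 0, "jaw": 0.5},
    {"dx": -0.0047, "dy": 0.0298, "dz": -0.025, "yaw": 0, "jaw": 0.5}
  ]
}}

```text
clock: 3.4
eef_pos: [505.2, 179.1, 45.1]
tool_rot: [3.141, 0.0, 1.858]
force: [1.0, -0.3, -0.5]
width: 42.7
gripper_force: 0.0
```

```bash
python3 snap.py a2 506 180 30
```

```text
3.5 [505.2 179.4  45.1] [3.1 0.  1.9] 42.53901355586802 [ 0.2 -0.5  0.1]
```

View pics/a2.png

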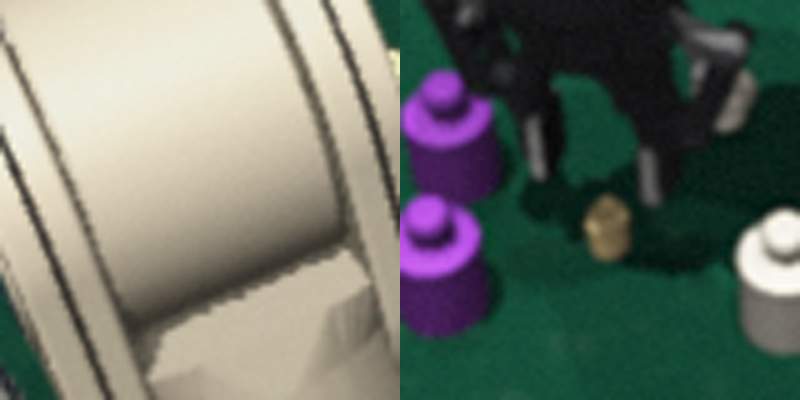

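Fingers at (538,160) and (650,185) straddle the mass at (607,230). Descend and close.

{"name": "arm_command", "arguments": {
  "deltas": [
    {"dx": 0.0005, "dy": 0.0005, "dz": -0.02, "yaw": 0, "jaw": 0.5},
    {"dx": 0.0005, "dy": 0.0005, "dz": -0.0345, "yaw": 0, "jaw": 0.5},
    {"dx": 0.0005, "dy": 0.0005, "dz": -0.0345, "yaw": 0, "jaw": 0.5},
    {"dx": 0.0005, "dy": 0.0005, "dz": -0.0345, "yaw": 0, "jaw": 0.3},
    {"dx": 0.0005, "dy": 0.0005, "dz": -0.0345, "yaw": 0, "jaw": 0.2},
    {"dx": 0.0005, "dy": 0.0005, "dz": -0.0345, "yaw": 0, "jaw": 0.05},
    {"dx": 0.0005, "dy": 0.0005, "dz": -0.0345, "yaw": 0, "jaw": 0.05},
    {"dx": 0.0005, "dy": 0.0005, "dz": -0.0345, "yaw": 0, "jaw": 0.05},
    {"dx": 0.0005, "dy": 0.0005, "dz": -0.0345, "yaw": 0, "jaw": 0.05}
  ]
}}

```text
clock: 4.4
eef_pos: [505.8, 180.6, 10.9]
tool_rot: [3.14, 0.0, 1.859]
force: [-0.9, -0.4, 6.7]
width: 14.6
gripper_force: 58.6
```

{"name": "arm_command", "arguments": {
  "deltas": [
    {"dx": 0, "dy": 0, "dz": 0.02, "yaw": 0, "jaw": 0.05},
    {"dx": 0, "dy": 0, "dz": 0.05, "yaw": 0, "jaw": 0.05},
    {"dx": 0, "dy": 0, "dz": 0.09, "yaw": 0, "jaw": 0.05},
    {"dx": 0, "dy": 0, "dz": 0.09, "yaw": 0, "jaw": 0.05},
    {"dx": 0, "dy": 0, "dz": 0.09, "yaw": 0, "jaw": 0.05}
  ]
}}

```text
clock: 4.9
eef_pos: [505.8, 180.4, 100.9]
tool_rot: [3.139, -0.0, 1.859]
force: [-0.8, -1.0, -0.9]
width: 14.5
gripper_force: 58.6
```

```bash
python3 snap.py a3 506 180 95
```

```text
5.0 [504.5 179.9  99.2] [-3.1  0.   1.9] 14.383487340655547 [-0.  -0.8  0. ]
```

View pics/a3.png

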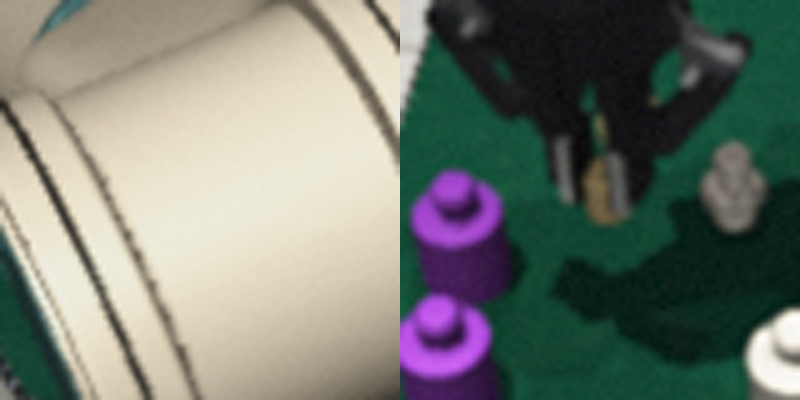

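Mass held upright, its base just below the tips at (605,222). Carrying it to well_50.

{"name": "arm_command", "arguments": {
  "deltas": [
    {"dx": 0.001, "dy": -0.03, "dz": 0, "yaw": 0, "jaw": 0.05},
    {"dx": 0.002, "dy": -0.075, "dz": 0, "yaw": 0, "jaw": 0.05},
    {"dx": 0.003, "dy": -0.12, "dz": 0, "yaw": 0, "jaw": 0.05},
    {"dx": 0.004, "dy": -0.165, "dz": 0, "yaw": 0, "jaw": 0.05},
    {"dx": 0.005, "dy": -0.21, "dz": 0, "yaw": 0, "jaw": 0.05},
    {"dx": 0.0055, "dy": -0.25, "dz": 0, "yaw": 0, "jaw": 0.05},
    {"dx": 0.0055, "dy": -0.273, "dz": -0.02, "yaw": 0, "jaw": 0.05},
    {"dx": 0.0055, "dy": -0.273, "dz": -0.04, "yaw": 0, "jaw": 0.05},
    {"dx": 0.0055, "dy": -0.273, "dz": -0.055, "yaw": 0, "jaw": 0.05},
    {"dx": 0.0055, "dy": -0.273, "dz": -0.055, "yaw": 0, "jaw": 0.05},
    {"dx": 0.0055, "dy": -0.273, "dz": -0.055, "yaw": 0, "jaw": 0.05}
  ]
}}

```text
clock: 6.1
eef_pos: [509.9, -92.1, 44.1]
tool_rot: [-3.14, -0.001, 1.86]
force: [0.3, 0.2, 0.3]
width: 14.5
gripper_force: 58.7
```

```bash
python3 snap.py a4 511 -93 30
```

```text
6.2 [510.9 -92.2  45.1] [ 3.1 -0.   1.9] 14.51994186687573 [1.1 0.9 1.1]
```

View pics/a4.png

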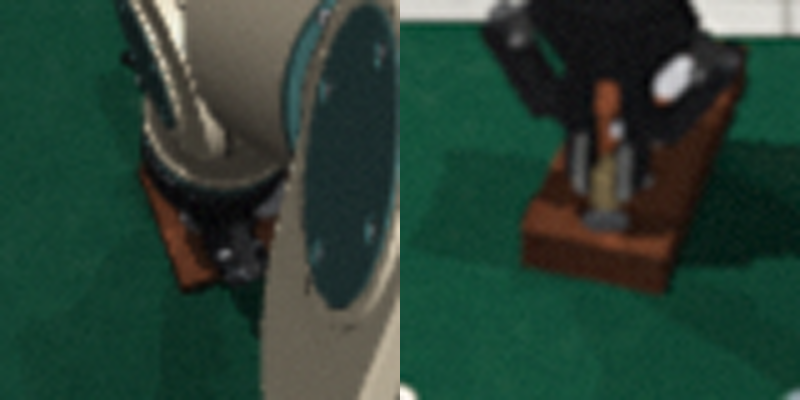

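The mass at (603,180) is in line above well_50 at (605,222). Lowering gently.

{"name": "arm_command", "arguments": {
  "deltas": [
    {"dx": 0.0003, "dy": -0.0007, "dz": -0.005, "yaw": 0, "jaw": 0.05},
    {"dx": 0.0003, "dy": -0.0007, "dz": -0.009, "yaw": 0, "jaw": 0.05},
    {"dx": 0.0003, "dy": -0.0007, "dz": -0.012, "yaw": 0, "jaw": 0.05},
    {"dx": 0.0003, "dy": -0.0007, "dz": -0.014, "yaw": 0, "jaw": 0.05},
    {"dx": 0.0003, "dy": -0.0007, "dz": -0.015, "yaw": 0, "jaw": 0.05},
    {"dx": 0.0003, "dy": -0.0007, "dz": -0.015, "yaw": 0, "jaw": 0.05}
  ]
}}

```text
clock: 6.8
eef_pos: [510.9, -93.2, 29.7]
tool_rot: [-3.141, -0.0, 1.859]
force: [-0.9, -0.1, -0.9]
width: 14.4
gripper_force: 58.7
```

{"name": "arm_command", "arguments": {
  "deltas": [
    {"dx": 0, "dy": 0, "dz": -0.0005, "yaw": 0, "jaw": 0.05},
    {"dx": 0, "dy": 0, "dz": -0.001, "yaw": 0, "jaw": 0.05},
    {"dx": 0, "dy": 0, "dz": -0.001, "yaw": 0, "jaw": 0.05}
  ]
}}

```text
clock: 7.1
eef_pos: [511.0, -93.3, 28.9]
tool_rot: [3.141, 0.0, 1.859]
force: [-0.4, 0.1, 0.5]
width: 14.4
gripper_force: 58.7
```

{"name": "arm_command", "arguments": {
  "deltas": [
    {"dx": 0, "dy": 0, "dz": -0.0004, "yaw": 0, "jaw": 0.05},
    {"dx": 0, "dy": 0, "dz": -0.0008, "yaw": 0, "jaw": 0.05},
    {"dx": 0, "dy": 0, "dz": -0.0008, "yaw": 0, "jaw": 0.05}
  ]
}}

```text
clock: 7.4
eef_pos: [511.0, -93.3, 28.8]
tool_rot: [3.141, 0.001, 1.859]
force: [-2.0, 0.8, 7.3]
width: 14.5
gripper_force: 59.4
```

Contact at 7 N. Release and lift.

{"name": "arm_command", "arguments": {
  "deltas": [
    {"dx": 0, "dy": 0, "dz": 0.0004, "yaw": 0, "jaw": 0.2},
    {"dx": 0, "dy": 0, "dz": 0.0004, "yaw": 0, "jaw": 0.25},
    {"dx": 0, "dy": 0, "dz": 0.0004, "yaw": 0, "jaw": 0.35},
    {"dx": 0, "dy": 0, "dz": 0.0004, "yaw": 0, "jaw": 0.4},
    {"dx": 0, "dy": 0, "dz": 0.01, "yaw": 0, "jaw": 0.4},
    {"dx": 0, "dy": 0, "dz": 0.03, "yaw": 0, "jaw": 0.5},
    {"dx": 0, "dy": 0, "dz": 0.07, "yaw": 0, "jaw": 0.5},
    {"dx": 0, "dy": 0.05, "dz": 0.07, "yaw": 0, "jaw": 0.5},
    {"dx": -0.03, "dy": 0.09, "dz": 0.06, "yaw": 0, "jaw": 0.5},
    {"dx": -0.06, "dy": 0.13, "dz": 0.05, "yaw": 0, "jaw": 0.5},
    {"dx": -0.08, "dy": 0.17, "dz": 0.04, "yaw": 0, "jaw": 0.5},
    {"dx": -0.08, "dy": 0.183, "dz": 0.04, "yaw": 0, "jaw": 0.5},
    {"dx": -0.08, "dy": 0.183, "dz": 0.04, "yaw": 0, "jaw": 0.5},
    {"dx": -0.08, "dy": 0.183, "dz": 0.04, "yaw": 0, "jaw": 0.5}
  ]
}}

```text
clock: 8.8
eef_pos: [432.1, 88.8, 68.5]
tool_rot: [3.14, 0.001, 1.858]
force: [-0.2, -0.9, -0.8]
width: 42.7
gripper_force: 0.0
```

```bash
python3 snap.py a5 511 -93 30; python3 - <<'E'
from h import *
for n in P:
    D=np.load(f'a5_{n}.npz');c=cloud(n,D['d'])
    for k,x,y,h,t in(('w50',511,-93,38,46),('m100',431,89,26,37)):
        r=np.hypot(c[...,0]-x,c[...,1]-y);m=(r<20)&(c[...,2]>h-4)&(c[...,2]<t+5)&(D['d']>0)
        if m.sum()>3:print(k,n,m.sum(),cv2.minEnclosingCircle(c[m][:,:2].astype(np.float32)),c[m][:,2].max())
E
```

```text
8.9 [432.   87.7  68.4] [3.1 0.  1.9] 42.83062266758552 [ 0.  -0.6 -0.4]
w50 top 32 ((510.65814208984375, -94.95974731445312), 9.061355590820312) 48.68083376890786
m100 side 78 ((432.39434814453125, 89.46273040771484), 12.179597854614258) 37.06568471619778
```

View pics/a5.png

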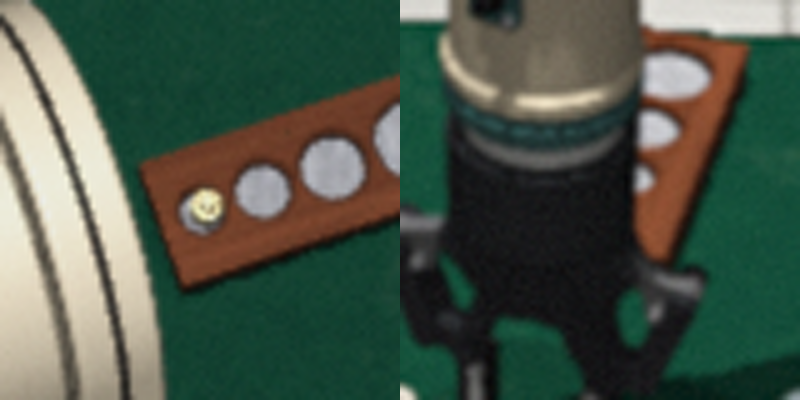

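m50 stands upright in well_50 at (207,205); its height and position agree with the well. Next, mass_100.

{"name": "arm_command", "arguments": {
  "deltas": [
    {"dx": -0.001, "dy": 0.001, "dz": -0.02, "yaw": 0, "jaw": 0.5},
    {"dx": -0.001, "dy": 0.001, "dz": -0.045, "yaw": 0, "jaw": 0.5},
    {"dx": -0.001, "dy": 0.001, "dz": -0.0565, "yaw": 0, "jaw": 0.5},
    {"dx": -0.001, "dy": 0.001, "dz": -0.0565, "yaw": 0, "jaw": 0.5},
    {"dx": -0.001, "dy": 0.001, "dz": -0.0565, "yaw": 0, "jaw": 0.35},
    {"dx": -0.001, "dy": 0.001, "dz": -0.0565, "yaw": 0, "jaw": 0.25},
    {"dx": -0.001, "dy": 0.001, "dz": -0.0565, "yaw": 0, "jaw": 0.05},
    {"dx": -0.001, "dy": 0.001, "dz": -0.0565, "yaw": 0, "jaw": 0.05},
    {"dx": -0.001, "dy": 0.001, "dz": -0.0565, "yaw": 0, "jaw": 0.05},
    {"dx": -0.001, "dy": 0.001, "dz": -0.0565, "yaw": 0, "jaw": 0.05}
  ]
}}

```text
clock: 9.9
eef_pos: [430.5, 90.2, 12.3]
tool_rot: [3.14, 0.001, 1.859]
force: [0.3, -2.6, 6.9]
width: 21.2
gripper_force: 59.0
```

{"name": "arm_command", "arguments": {
  "deltas": [
    {"dx": 0, "dy": 0, "dz": 0.02, "yaw": 0, "jaw": 0.05},
    {"dx": 0, "dy": 0, "dz": 0.06, "yaw": 0, "jaw": 0.05},
    {"dx": 0.01, "dy": -0.01, "dz": 0.09, "yaw": 0, "jaw": 0.05},
    {"dx": 0.03, "dy": -0.05, "dz": 0.09, "yaw": 0, "jaw": 0.05},
    {"dx": 0.05, "dy": -0.09, "dz": 0.09, "yaw": 0, "jaw": 0.05},
    {"dx": 0.07, "dy": -0.13, "dz": 0.09, "yaw": 0, "jaw": 0.05},
    {"dx": 0.085, "dy": -0.17, "dz": 0.09, "yaw": 0, "jaw": 0.05},
    {"dx": 0.0905, "dy": -0.205, "dz": 0.09, "yaw": 0, "jaw": 0.05},
    {"dx": 0.0905, "dy": -0.2175, "dz": 0.09, "yaw": 0, "jaw": 0.05},
    {"dx": 0.0905, "dy": -0.2175, "dz": 0.08, "yaw": 0, "jaw": 0.05},
    {"dx": 0.0905, "dy": -0.2175, "dz": 0.055, "yaw": 0, "jaw": 0.05},
    {"dx": 0.0905, "dy": -0.2175, "dz": 0.035, "yaw": 0, "jaw": 0.05},
    {"dx": 0.0905, "dy": -0.2175, "dz": 0.035, "yaw": 0, "jaw": 0.05},
    {"dx": 0.0905, "dy": -0.2175, "dz": 0.035, "yaw": 0, "jaw": 0.05}
  ]
}}

```text
clock: 11.3
eef_pos: [520.2, -124.5, 46.5]
tool_rot: [-3.141, -0.002, 1.862]
force: [0.2, -0.5, -0.3]
width: 21.4
gripper_force: 59.0
```

```bash
python3 snap.py a6 521 -128 30
```

```text
11.4 [ 521.1 -125.5   47.4] [ 3.1 -0.   1.9] 21.264190866956618 [ 0.1  0.2 -1.5]
```

View pics/a6.png

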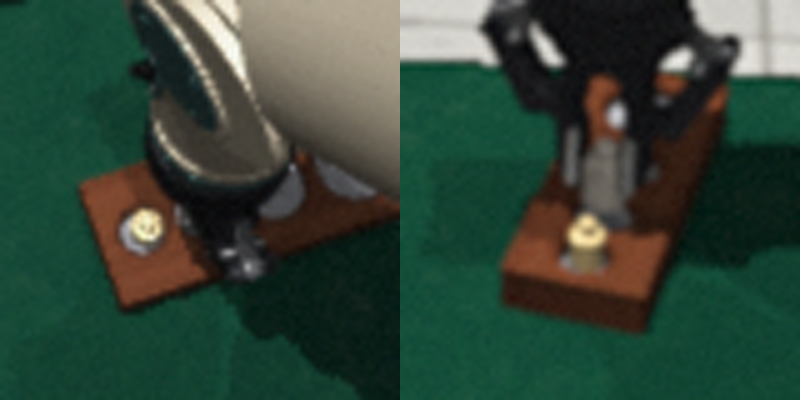

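The grey mass at (605,180) stands above well_100; m50 stands in its well at (588,240). Lowering.

{"name": "arm_command", "arguments": {
  "deltas": [
    {"dx": 0.0003, "dy": -0.0023, "dz": -0.003, "yaw": 0, "jaw": 0.05},
    {"dx": 0.0003, "dy": -0.0023, "dz": -0.006, "yaw": 0, "jaw": 0.05},
    {"dx": 0.0003, "dy": -0.0023, "dz": -0.01, "yaw": 0, "jaw": 0.05},
    {"dx": 0.0003, "dy": -0.0023, "dz": -0.0135, "yaw": 0, "jaw": 0.05},
    {"dx": 0.0003, "dy": -0.0023, "dz": -0.0155, "yaw": 0, "jaw": 0.05},
    {"dx": 0.0003, "dy": -0.0023, "dz": -0.016, "yaw": 0, "jaw": 0.05},
    {"dx": 0.0003, "dy": -0.0023, "dz": -0.016, "yaw": 0, "jaw": 0.05}
  ]
}}

```text
clock: 12.1
eef_pos: [520.7, -129.0, 30.5]
tool_rot: [-3.142, -0.0, 1.859]
force: [-0.9, 0.2, -1.0]
width: 21.2
gripper_force: 59.1
```

{"name": "arm_command", "arguments": {
  "deltas": [
    {"dx": 0, "dy": 0.0007, "dz": -0.0005, "yaw": 0, "jaw": 0.05},
    {"dx": 0, "dy": 0.0007, "dz": -0.001, "yaw": 0, "jaw": 0.05},
    {"dx": 0, "dy": 0.0007, "dz": -0.001, "yaw": 0, "jaw": 0.05}
  ]
}}

```text
clock: 12.4
eef_pos: [520.8, -128.9, 30.3]
tool_rot: [-3.142, 0.001, 1.859]
force: [-1.6, -0.6, 7.1]
width: 21.2
gripper_force: 59.6
```

{"name": "arm_command", "arguments": {
  "deltas": [
    {"dx": 0, "dy": 0, "dz": 0.0004, "yaw": 0, "jaw": 0.27},
    {"dx": 0, "dy": 0, "dz": 0.0004, "yaw": 0, "jaw": 0.35},
    {"dx": 0, "dy": 0, "dz": 0.0004, "yaw": 0, "jaw": 0.42},
    {"dx": 0, "dy": 0, "dz": 0.0004, "yaw": 0, "jaw": 0.48},
    {"dx": 0, "dy": 0, "dz": 0.01, "yaw": 0, "jaw": 0.48},
    {"dx": 0, "dy": 0, "dz": 0.03, "yaw": 0, "jaw": 0.5},
    {"dx": 0, "dy": 0, "dz": 0.07, "yaw": 0, "jaw": 0.6},
    {"dx": -0.015, "dy": -0.03, "dz": 0.075, "yaw": 0, "jaw": 0.6},
    {"dx": -0.035, "dy": -0.065, "dz": 0.075, "yaw": 0, "jaw": 0.6},
    {"dx": -0.055, "dy": -0.1, "dz": 0.07, "yaw": 0, "jaw": 0.6},
    {"dx": -0.075, "dy": -0.135, "dz": 0.06, "yaw": 0, "jaw": 0.6},
    {"dx": -0.095, "dy": -0.165, "dz": 0.045, "yaw": 0, "jaw": 0.6},
    {"dx": -0.1065, "dy": -0.1835, "dz": 0.045, "yaw": 0, "jaw": 0.6},
    {"dx": -0.1065, "dy": -0.1835, "dz": 0.045, "yaw": 0, "jaw": 0.6},
    {"dx": -0.1065, "dy": -0.1835, "dz": 0.045, "yaw": 0, "jaw": 0.6}
  ]
}}

```text
clock: 13.9
eef_pos: [414.7, -311.8, 75.1]
tool_rot: [3.14, 0.0, 1.858]
force: [0.6, 0.6, 0.1]
width: 51.2
gripper_force: 0.0
```

```bash
python3 snap.py a7 480 -200 30; python3 - <<'E'
from h import *
for n in P:
    D=np.load(f'a7_{n}.npz');c=cloud(n,D['d'])
    for k,x,y,h,t in(('w50',511,-93,38,46),('w100',521,-128,44,55),('m200',414,-313,32,46)):
        r=np.hypot(c[...,0]-x,c[...,1]-y);m=(r<23)&(c[...,2]>h-4)&(c[...,2]<t+5)&(D['d']>0)
        if m.sum()>3:print(k,n,m.sum(),cv2.minEnclosingCircle(c[m][:,:2].astype(np.float32)),c[m][:,2].max())
E
```

```text
14.0 [ 415.6 -310.7   75.3] [3.1 0.  1.9] 51.0270199292699 [0.4 0.5 0.4]
w50 top 34 ((509.9384460449219, -94.8442611694336), 9.124801635742188) 48.79575323689505
w100 top 53 ((520.1649780273438, -129.37408447265625), 11.759135246276855) 57.73840892215708
m200 top 71 ((413.6891784667969, -313.785400390625), 14.945560455322266) 49.70055921770768
w50 side 30 ((510.7509460449219, -91.47823333740234), 7.722692966461182) 46.0822402488285
w100 side 53 ((521.86181640625, -127.17445373535156), 13.123641967773438) 56.606153747747726
m200 side 72 ((414.86163330078125, -311.64276123046875), 16.349916458129883) 46.24285818074179
```

View pics/a7.png

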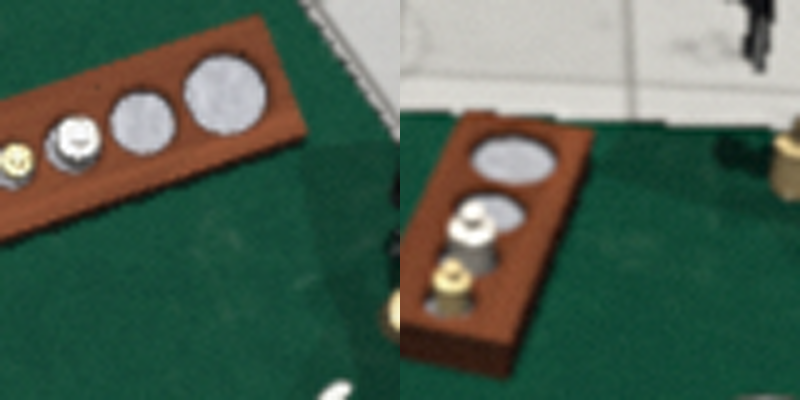

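m50 and m100 both stand upright in their wells, in the top view at (15,160) and (78,140). Now grasp m200.

{"name": "arm_command", "arguments": {
  "deltas": [
    {"dx": -0.0008, "dy": -0.0012, "dz": -0.01, "yaw": 0, "jaw": 0.6},
    {"dx": -0.0008, "dy": -0.0012, "dz": -0.035, "yaw": 0, "jaw": 0.6},
    {"dx": -0.0008, "dy": -0.0012, "dz": -0.055, "yaw": 0, "jaw": 0.6},
    {"dx": -0.0008, "dy": -0.0012, "dz": -0.062, "yaw": 0, "jaw": 0.6},
    {"dx": -0.0008, "dy": -0.0012, "dz": -0.062, "yaw": 0, "jaw": 0.5},
    {"dx": -0.0008, "dy": -0.0012, "dz": -0.062, "yaw": 0, "jaw": 0.4},
    {"dx": -0.0008, "dy": -0.0012, "dz": -0.062, "yaw": 0, "jaw": 0.3},
    {"dx": -0.0008, "dy": -0.0012, "dz": -0.062, "yaw": 0, "jaw": 0.1},
    {"dx": -0.0008, "dy": -0.0012, "dz": -0.062, "yaw": 0, "jaw": 0.1},
    {"dx": -0.0008, "dy": -0.0012, "dz": -0.062, "yaw": 0, "jaw": 0.1},
    {"dx": -0.0008, "dy": -0.0012, "dz": -0.062, "yaw": 0, "jaw": 0.1}
  ]
}}

```text
clock: 15.1
eef_pos: [414.2, -313.1, 13.5]
tool_rot: [3.14, 0.001, 1.859]
force: [-0.4, 2.2, 5.3]
width: 28.1
gripper_force: 59.3
```

{"name": "arm_command", "arguments": {
  "deltas": [
    {"dx": 0, "dy": 0, "dz": 0.02, "yaw": 0, "jaw": 0.1},
    {"dx": 0, "dy": 0, "dz": 0.06, "yaw": 0, "jaw": 0.1},
    {"dx": 0.01, "dy": 0.012, "dz": 0.09, "yaw": 0, "jaw": 0.1},
    {"dx": 0.035, "dy": 0.04, "dz": 0.09, "yaw": 0, "jaw": 0.1},
    {"dx": 0.06, "dy": 0.07, "dz": 0.09, "yaw": 0, "jaw": 0.1},
    {"dx": 0.085, "dy": 0.1, "dz": 0.09, "yaw": 0, "jaw": 0.1},
    {"dx": 0.105, "dy": 0.127, "dz": 0.09, "yaw": 0, "jaw": 0.1},
    {"dx": 0.1188, "dy": 0.1437, "dz": 0.09, "yaw": 0, "jaw": 0.1},
    {"dx": 0.1188, "dy": 0.1437, "dz": 0.08, "yaw": 0, "jaw": 0.1},
    {"dx": 0.1188, "dy": 0.1437, "dz": 0.06, "yaw": 0, "jaw": 0.1},
    {"dx": 0.1188, "dy": 0.1437, "dz": 0.04, "yaw": 0, "jaw": 0.1},
    {"dx": 0.1188, "dy": 0.1437, "dz": 0.035, "yaw": 0, "jaw": 0.1},
    {"dx": 0.1188, "dy": 0.1437, "dz": 0.035, "yaw": 0, "jaw": 0.1},
    {"dx": 0.1188, "dy": 0.1437, "dz": 0.035, "yaw": 0, "jaw": 0.1}
  ]
}}

```text
clock: 16.5
eef_pos: [532.4, -169.8, 48.1]
tool_rot: [3.141, 0.0, 1.859]
force: [0.3, 0.0, -1.7]
width: 27.9
gripper_force: 59.5
```

```bash
python3 snap.py a8 533 -170 30
```

```text
16.6 [ 532.8 -169.7   48.5] [3.1 0.  1.9] 27.975625723444907 [ 0.9 -0.3 -2.5]
```

View pics/a8.png

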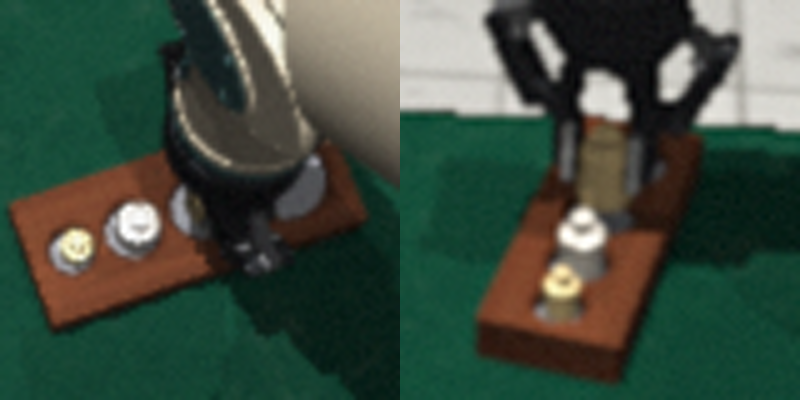

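m200 at (605,175) is held upright above well_200. Lowering.

{"name": "arm_command", "arguments": {
  "deltas": [
    {"dx": 0.0003, "dy": 0, "dz": -0.003, "yaw": 0, "jaw": 0.1},
    {"dx": 0.0003, "dy": 0, "dz": -0.006, "yaw": 0, "jaw": 0.1},
    {"dx": 0.0003, "dy": 0, "dz": -0.01, "yaw": 0, "jaw": 0.1},
    {"dx": 0.0003, "dy": 0, "dz": -0.0135, "yaw": 0, "jaw": 0.1},
    {"dx": 0.0003, "dy": 0, "dz": -0.0155, "yaw": 0, "jaw": 0.1},
    {"dx": 0.0003, "dy": 0, "dz": -0.016, "yaw": 0, "jaw": 0.1},
    {"dx": 0.0003, "dy": 0, "dz": -0.016, "yaw": 0, "jaw": 0.1}
  ]
}}

```text
clock: 17.3
eef_pos: [532.6, -169.3, 31.5]
tool_rot: [3.142, -0.0, 1.859]
force: [0.4, 0.3, -2.6]
width: 27.7
gripper_force: 59.7
```

{"name": "arm_command", "arguments": {
  "deltas": [
    {"dx": 0, "dy": 0, "dz": -0.0005, "yaw": 0, "jaw": 0.1},
    {"dx": 0, "dy": 0, "dz": -0.001, "yaw": 0, "jaw": 0.1},
    {"dx": 0, "dy": 0, "dz": -0.001, "yaw": 0, "jaw": 0.1}
  ]
}}

```text
clock: 17.6
eef_pos: [532.6, -169.3, 31.5]
tool_rot: [3.141, 0.001, 1.859]
force: [-2.8, 0.4, 7.2]
width: 27.8
gripper_force: 60.3
```

{"name": "arm_command", "arguments": {
  "deltas": [
    {"dx": 0, "dy": 0, "dz": 0.0004, "yaw": 0, "jaw": 0.35},
    {"dx": 0, "dy": 0, "dz": 0.0004, "yaw": 0, "jaw": 0.42},
    {"dx": 0, "dy": 0, "dz": 0.0004, "yaw": 0, "jaw": 0.5},
    {"dx": 0, "dy": 0, "dz": 0.0004, "yaw": 0, "jaw": 0.55},
    {"dx": 0, "dy": 0, "dz": 0.01, "yaw": 0, "jaw": 0.55},
    {"dx": 0, "dy": 0, "dz": 0.03, "yaw": 0, "jaw": 0.55},
    {"dx": 0, "dy": 0, "dz": 0.07, "yaw": 0, "jaw": 0.6},
    {"dx": -0.01, "dy": 0.04, "dz": 0.09, "yaw": 0, "jaw": 0.7},
    {"dx": -0.025, "dy": 0.085, "dz": 0.09, "yaw": 0, "jaw": 0.8},
    {"dx": -0.04, "dy": 0.13, "dz": 0.09, "yaw": 0, "jaw": 0.8},
    {"dx": -0.055, "dy": 0.175, "dz": 0.09, "yaw": 0, "jaw": 0.8},
    {"dx": -0.07, "dy": 0.22, "dz": 0.09, "yaw": 0, "jaw": 0.8},
    {"dx": -0.085, "dy": 0.26, "dz": 0.09, "yaw": 0, "jaw": 0.8},
    {"dx": -0.1, "dy": 0.3, "dz": 0.08, "yaw": 0, "jaw": 0.8},
    {"dx": -0.1146, "dy": 0.338, "dz": 0.065, "yaw": 0, "jaw": 0.8},
    {"dx": -0.1146, "dy": 0.338, "dz": 0.065, "yaw": 0, "jaw": 0.8},
    {"dx": -0.1146, "dy": 0.338, "dz": 0.065, "yaw": 0, "jaw": 0.8},
    {"dx": -0.1146, "dy": 0.338, "dz": 0.065, "yaw": 0, "jaw": 0.8}
  ]
}}

```text
clock: 19.4
eef_pos: [418.5, 167.5, 95.9]
tool_rot: [3.141, 0.001, 1.858]
force: [0.3, 0.4, -0.4]
width: 68.6
gripper_force: 0.0
```

```bash
cat > chk.py <<'E'
from h import *
import sys
for n in P:
    im,d=get_image(n);c=cloud(n,d)
    for k,x,y,h,t,dia in(('w50',511,-93,38,46,18),('w100',521,-128,44,55,24),('w200',533,-170,50,64,30),('w500',548,-218,61,80,40),('m500',418,169,43,62,40),('nut',583,75,22,22,30),('union',509,88,35,41,14)):
        r=np.hypot(c[...,0]-x,c[...,1]-y);m=(r<dia/2+7)&(c[...,2]>h-4)&(c[...,2]<t+5)&(d>0)
        if m.sum()>3:
            (a,b),R=cv2.minEnclosingCircle(c[m][:,:2].astype(np.float32));print(n,k,m.sum(),np.array([a,b,2*R,c[m][:,2].max()]))
s=read_state();print(s['clock'],s['eef_pos'],s['width'])
E
python3 chk.py
```

```text
top w100 53 [ 520.1 -129.4   23.8   59.4]
top w200 87 [ 532.2 -171.8   29.6   68.3]
side w50 29 [512.1 -92.2  15.3  47.6]
side w100 52 [ 521.7 -127.1   24.1   55.7]
side w200 76 [ 533.6 -169.4   30.8   64.6]
side m500 232 [419.8 169.8  41.   63.2]
side nut 18 [589.5  82.8  25.3  23.8]
side union 36 [511.2  89.6  15.3  42.3]
19.5 [418.8 167.   95.9] 68.27137131298903
```

m200 stands in its well at the right height. Grasp m500.

{"name": "arm_command", "arguments": {
  "deltas": [
    {"dx": 0, "dy": 0.0015, "dz": -0.01, "yaw": 0, "jaw": 0.8},
    {"dx": 0, "dy": 0.0015, "dz": -0.03, "yaw": 0, "jaw": 0.8},
    {"dx": 0, "dy": 0.0015, "dz": -0.055, "yaw": 0, "jaw": 0.8},
    {"dx": 0, "dy": 0.0015, "dz": -0.075, "yaw": 0, "jaw": 0.8},
    {"dx": 0, "dy": 0.0015, "dz": -0.08, "yaw": 0, "jaw": 0.8},
    {"dx": 0, "dy": 0.0015, "dz": -0.08, "yaw": 0, "jaw": 0.65},
    {"dx": 0, "dy": 0.0015, "dz": -0.08, "yaw": 0, "jaw": 0.55},
    {"dx": 0, "dy": 0.0015, "dz": -0.08, "yaw": 0, "jaw": 0.45},
    {"dx": 0, "dy": 0.0015, "dz": -0.08, "yaw": 0, "jaw": 0.15},
    {"dx": 0, "dy": 0.0015, "dz": -0.08, "yaw": 0, "jaw": 0.15},
    {"dx": 0, "dy": 0.0015, "dz": -0.08, "yaw": 0, "jaw": 0.15},
    {"dx": 0, "dy": 0.0015, "dz": -0.08, "yaw": 0, "jaw": 0.15}
  ]
}}

```text
clock: 20.7
eef_pos: [418.3, 170.1, 16.6]
tool_rot: [3.14, -0.0, 1.859]
force: [-1.7, -0.9, 6.1]
width: 38.1
gripper_force: 60.1
```

{"name": "arm_command", "arguments": {
  "deltas": [
    {"dx": 0, "dy": 0, "dz": 0.015, "yaw": 0, "jaw": 0.15},
    {"dx": 0, "dy": 0, "dz": 0.04, "yaw": 0, "jaw": 0.15},
    {"dx": 0, "dy": 0, "dz": 0.08, "yaw": 0, "jaw": 0.15},
    {"dx": 0.005, "dy": -0.015, "dz": 0.11, "yaw": 0, "jaw": 0.15},
    {"dx": 0.015, "dy": -0.045, "dz": 0.12, "yaw": 0, "jaw": 0.15},
    {"dx": 0.03, "dy": -0.085, "dz": 0.12, "yaw": 0, "jaw": 0.15},
    {"dx": 0.043, "dy": -0.125, "dz": 0.12, "yaw": 0, "jaw": 0.15},
    {"dx": 0.056, "dy": -0.165, "dz": 0.12, "yaw": 0, "jaw": 0.15},
    {"dx": 0.07, "dy": -0.205, "dz": 0.12, "yaw": 0, "jaw": 0.15},
    {"dx": 0.083, "dy": -0.245, "dz": 0.12, "yaw": 0, "jaw": 0.15},
    {"dx": 0.096, "dy": -0.285, "dz": 0.12, "yaw": 0, "jaw": 0.15},
    {"dx": 0.11, "dy": -0.325, "dz": 0.12, "yaw": 0, "jaw": 0.15},
    {"dx": 0.12, "dy": -0.36, "dz": 0.12, "yaw": 0, "jaw": 0.15},
    {"dx": 0.127, "dy": -0.38, "dz": 0.12, "yaw": 0, "jaw": 0.15},
    {"dx": 0.1295, "dy": -0.388, "dz": 0.12, "yaw": 0, "jaw": 0.15},
    {"dx": 0.1295, "dy": -0.388, "dz": 0.1, "yaw": 0, "jaw": 0.15},
    {"dx": 0.1295, "dy": -0.388, "dz": 0.08, "yaw": 0, "jaw": 0.15},
    {"dx": 0.1295, "dy": -0.388, "dz": 0.06, "yaw": 0, "jaw": 0.15},
    {"dx": 0.1295, "dy": -0.388, "dz": 0.055, "yaw": 0, "jaw": 0.15},
    {"dx": 0.1295, "dy": -0.388, "dz": 0.055, "yaw": 0, "jaw": 0.15}
  ]
}}

```text
clock: 22.7
eef_pos: [546.6, -216.7, 70.1]
tool_rot: [-3.14, -0.002, 1.86]
force: [-0.1, 0.5, -3.4]
width: 38.3
gripper_force: 61.7
```

```bash
python3 snap.py a9 548 -218 30
```

```text
22.8 [ 548.  -217.3   71.4] [3.1 0.  1.9] 38.31745714502613 [ 0.2  0.1 -2.9]
```

View pics/a9.png

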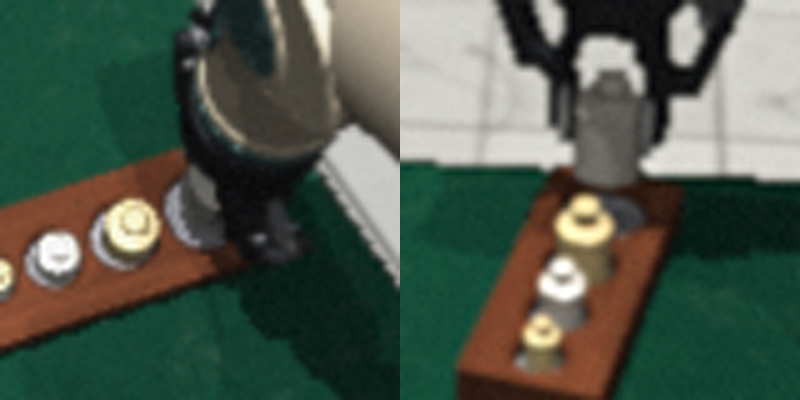

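m500 at (610,130) is held upright above well_500; the other three stand in their wells. Lowering.

{"name": "arm_command", "arguments": {
  "deltas": [
    {"dx": 0.0003, "dy": -0.0012, "dz": -0.005, "yaw": 0, "jaw": 0.15},
    {"dx": 0.0003, "dy": -0.0012, "dz": -0.012, "yaw": 0, "jaw": 0.15},
    {"dx": 0.0003, "dy": -0.0012, "dz": -0.02, "yaw": 0, "jaw": 0.15},
    {"dx": 0.0003, "dy": -0.0012, "dz": -0.027, "yaw": 0, "jaw": 0.15},
    {"dx": 0.0003, "dy": -0.0012, "dz": -0.031, "yaw": 0, "jaw": 0.15},
    {"dx": 0.0003, "dy": -0.0012, "dz": -0.034, "yaw": 0, "jaw": 0.15},
    {"dx": 0.0003, "dy": -0.0012, "dz": -0.0355, "yaw": 0, "jaw": 0.15},
    {"dx": 0.0003, "dy": -0.0012, "dz": -0.0355, "yaw": 0, "jaw": 0.15},
    {"dx": 0.0003, "dy": -0.0012, "dz": -0.0355, "yaw": 0, "jaw": 0.15}
  ]
}}

```text
clock: 23.7
eef_pos: [547.9, -219.1, 35.2]
tool_rot: [3.141, 0.0, 1.859]
force: [-1.4, 0.3, -4.5]
width: 38.0
gripper_force: 61.9
```

{"name": "arm_command", "arguments": {
  "deltas": [
    {"dx": 0, "dy": 0.0005, "dz": -0.0005, "yaw": 0, "jaw": 0.15},
    {"dx": 0, "dy": 0.0005, "dz": -0.001, "yaw": 0, "jaw": 0.15},
    {"dx": 0, "dy": 0.0005, "dz": -0.001, "yaw": 0, "jaw": 0.15}
  ]
}}

```text
clock: 24.0
eef_pos: [547.9, -218.6, 34.6]
tool_rot: [3.141, 0.0, 1.859]
force: [-0.9, 0.9, 0.7]
width: 38.3
gripper_force: 62.4
```

{"name": "arm_command", "arguments": {
  "deltas": [
    {"dx": 0, "dy": 0, "dz": -0.0004, "yaw": 0, "jaw": 0.15},
    {"dx": 0, "dy": 0, "dz": -0.0004, "yaw": 0, "jaw": 0.15}
  ]
}}

```text
clock: 24.2
eef_pos: [548.0, -218.6, 34.6]
tool_rot: [3.141, 0.001, 1.859]
force: [-2.3, 0.5, 6.0]
width: 38.3
gripper_force: 62.9
```

Seated. Release, lift and pull back toward the free side.

{"name": "arm_command", "arguments": {
  "deltas": [
    {"dx": 0, "dy": 0, "dz": 0.0004, "yaw": 0, "jaw": 0.48},
    {"dx": 0, "dy": 0, "dz": 0.0004, "yaw": 0, "jaw": 0.55},
    {"dx": 0, "dy": 0, "dz": 0.0004, "yaw": 0, "jaw": 0.62},
    {"dx": 0, "dy": 0, "dz": 0.0004, "yaw": 0, "jaw": 0.68},
    {"dx": 0, "dy": 0, "dz": 0.01, "yaw": 0, "jaw": 0.7},
    {"dx": 0, "dy": 0, "dz": 0.03, "yaw": 0, "jaw": 0.7},
    {"dx": 0, "dy": 0, "dz": 0.07, "yaw": 0, "jaw": 0.7},
    {"dx": 0, "dy": 0, "dz": 0.12, "yaw": 0, "jaw": 0.7},
    {"dx": -0.04, "dy": 0.03, "dz": 0.16, "yaw": 0, "jaw": 0.7},
    {"dx": -0.07, "dy": 0.07, "dz": 0.18, "yaw": 0, "jaw": 0.7},
    {"dx": -0.09, "dy": 0.11, "dz": 0.2, "yaw": 0, "jaw": 0.7},
    {"dx": -0.11, "dy": 0.155, "dz": 0.2, "yaw": 0, "jaw": 0.7},
    {"dx": -0.13, "dy": 0.2, "dz": 0.2, "yaw": 0, "jaw": 0.7},
    {"dx": -0.14, "dy": 0.245, "dz": 0.2, "yaw": 0, "jaw": 0.7},
    {"dx": -0.14, "dy": 0.29, "dz": 0.2, "yaw": 0, "jaw": 0.7},
    {"dx": -0.14, "dy": 0.335, "dz": 0.2, "yaw": 0, "jaw": 0.7},
    {"dx": -0.14, "dy": 0.38, "dz": 0.2, "yaw": 0, "jaw": 0.7},
    {"dx": -0.14, "dy": 0.41, "dz": 0.2, "yaw": 0, "jaw": 0.7},
    {"dx": -0.14, "dy": 0.41, "dz": 0.2, "yaw": 0, "jaw": 0.7},
    {"dx": -0.14, "dy": 0.41, "dz": 0.2, "yaw": 0, "jaw": 0.7}
  ]
}}

```text
clock: 26.2
eef_pos: [407.3, 191.7, 234.0]
tool_rot: [-3.142, 0.001, 1.861]
force: [-0.5, -0.9, -0.4]
width: 59.7
gripper_force: 0.0
```

```bash
python3 chk.py; python3 snap.py b0 530 -160 30
```

```text
top w50 29 [510.1 -94.6  18.7  49.9]
top w100 54 [ 520.4 -129.3   24.1   58.5]
top w200 85 [ 532.3 -171.4   30.3   65.9]
top w500 147 [ 548.  -220.5   41.    83.4]
top nut 76 [581.8  75.5  30.3  26.4]
top union 27 [509.1  89.3  16.4  43.6]
side w100 11 [ 515.3 -128.9   18.7   46.1]
side w200 55 [ 528.8 -171.    26.6   64.7]
side w500 121 [ 548.9 -218.2   41.2   80.5]
side nut 81 [582.3  76.4  30.   23.6]
side union 45 [511.8  88.7  17.7  44.8]
26.3 [407.7 190.  233.7] 59.58723417547765
26.4 [407.9 189.8 233.6] [-3.1  0.   1.9] 59.71578863848964 [0.1 0.3 0.5]
```

View pics/b0.png

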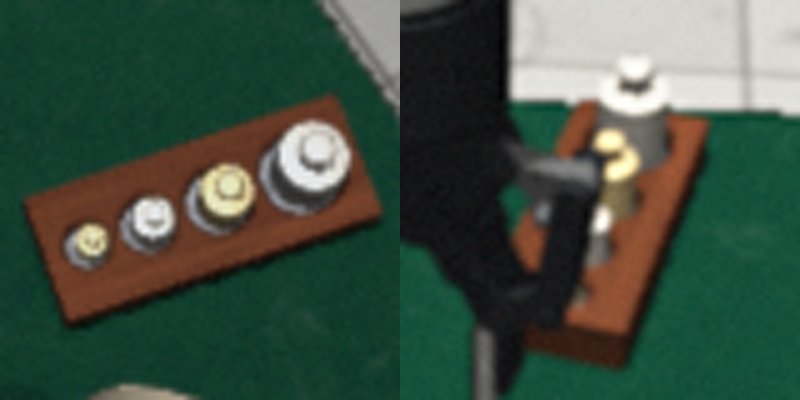

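All four masses stand upright in their wells, top view from (90,240) to (312,165), smallest to largest. The cap nut and union are where they were, and the gripper is clear.

```bash
python3 -c "from cell import *;print(finish_job())"
```

```text
the job is handed in; nothing more can be done
None
```

All four masses are upright in their wells, in order from smallest to largest, with the cap nut and pipe union left where they stood; the job was handed in at about 26 s of robot time.

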